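# Run the trim strip's rivets home

### The job

Finish fitting the black trim strip on the repaired set-top box: run the fingertips lightly along its curve from the red-plug end to the blue-plug end, so that all five white rivets are pushed down flush one after the other, in that order. Push gently, do not pick anything up, leave the things lying on the box and the bench where they are, and finish clear of the box.

Things in the scene. Friction and masses are not known exactly. Their poses are not given: they have to be found in the camera images.
- set_top_box: white flat set-top box 246 x 215 x 49 mm, fixed to the bench mat; origin at the centre of its underside, z up. Its flat lid lies 48 mm above the origin. On the lid a black curved trim strip, 38 mm wide and 4 mm thick, bows towards the box's own -x side; the strip's top lies 52 mm above the origin, level and rigid. Five white push rivets stand in a curved row along the strip, at box x, y = (-40,-76) (-62.5,-38) (-70,0) (-62.5,38) (-40,76) mm for rivets a, b, c, d, e
- plug_red: red disc 24 mm across and 1.5 mm thick, fixed on one end of the trim strip (about 48 mm from the end rivet next to it, behind it towards box +x); marks the end whose rivet is pushed first. It lies at either end: beside rivet a or beside rivet e. Origin at the centre of its underside, on the strip's top
- plug_blue: blue disc like the red one, fixed at the other end of the strip; marks the end whose rivet is pushed last
- rivet_a_top (a point): top of white domed push rivet a, 32 mm across; moves down with the rivet. With the rivet fully raised it stands 5.5 mm above the strip's top. The dome slopes to the strip's level at its rim (about 38 degrees there), so that a fingertip drawn along the strip rides onto it and pushes it down
- rivet_a (a joint): how far rivet a has been pushed down, m: 0 fully raised (starts at 0 to 0.0008), 0.0055 flush with the strip, 0.006 the stop, a hair below the strip; counts as home from 0.003 (top at most 2.5 mm proud). Its head is slick (friction about 0.3). It slides straight down against about 2.5 N of friction and stays where it is left
- rivet_b_top (a point): top of white domed push rivet b, 32 mm across; moves down with the rivet. With the rivet fully raised it stands 5.5 mm above the strip's top. The dome slopes to the strip's level at its rim (about 38 degrees there), so that a fingertip drawn along the strip rides onto it and pushes it down
- rivet_b (a joint): how far rivet b has been pushed down, m: 0 fully raised (starts at 0 to 0.0008), 0.0055 flush with the strip, 0.006 the stop, a hair below the strip; counts as home from 0.003 (top at most 2.5 mm proud). Its head is slick (friction about 0.3). It slides straight down against about 2.5 N of friction and stays where it is left
- rivet_c_top (a point): top of white domed push rivet c, 32 mm across; moves down with the rivet. With the rivet fully raised it stands 5.5 mm above the strip's top. The dome slopes to the strip's level at its rim (about 38 degrees there), so that a fingertip drawn along the strip rides onto it and pushes it down
- rivet_c (a joint): how far rivet c has been pushed down, m: 0 fully raised (starts at 0 to 0.0008), 0.0055 flush with the strip, 0.006 the stop, a hair below the strip; counts as home from 0.003 (top at most 2.5 mm proud). Its head is slick (friction about 0.3). It slides straight down against about 2.5 N of friction and stays where it is left
- rivet_d_top (a point): top of white domed push rivet d, 32 mm across; moves down with the rivet. With the rivet fully raised it stands 5.5 mm above the strip's top. The dome slopes to the strip's level at its rim (about 38 degrees there), so that a fingertip drawn along the strip rides onto it and pushes it down
- rivet_d (a joint): how far rivet d has been pushed down, m: 0 fully raised (starts at 0 to 0.0008), 0.0055 flush with the strip, 0.006 the stop, a hair below the strip; counts as home from 0.003 (top at most 2.5 mm proud). Its head is slick (friction about 0.3). It slides straight down against about 2.5 N of friction and stays where it is left
- rivet_e_top (a point): top of white domed push rivet e, 32 mm across; moves down with the rivet. With the rivet fully raised it stands 5.5 mm above the strip's top. The dome slopes to the strip's level at its rim (about 38 degrees there), so that a fingertip drawn along the strip rides onto it and pushes it down
- rivet_e (a joint): how far rivet e has been pushed down, m: 0 fully raised (starts at 0 to 0.0008), 0.0055 flush with the strip, 0.006 the stop, a hair below the strip; counts as home from 0.003 (top at most 2.5 mm proud). Its head is slick (friction about 0.3). It slides straight down against about 2.5 N of friction and stays where it is left
- spudger: black flat prying stick 152 x 10 x 8 mm lying loose on the box's lid near its back; loose, not to be moved; origin at the centre of its underside
- heatsink: small white finned heatsink 26 x 32 x 14 mm standing loose on the box's lid, behind the strip; loose, not to be moved; origin at the centre of its underside
- flux_tin: round orange and white tin 50 mm across, 18 mm high, on the right of the bench; loose, not to be moved; origin at the centre of its underside
- solder_spool: solder spool 54 mm across, 38 mm high, on the right; loose, not to be moved; origin at the centre of its underside
- laptop_battery: long black battery pack 235 x 46 x 21 mm, on the right at the back; loose, not to be moved; origin at the centre of its underside
- polyimide_tape: roll of amber tape 61 mm across, 12 mm high, on the left; loose, not to be moved; origin at the centre of its underside
- lead_brick: black power supply brick 42 x 74 x 30 mm, on the left; loose, not to be moved; origin at the centre of its underside

How it is judged:
By the outcome, as a careful person would: the job done as asked, in the order asked, and still so for the second after the job is handed in, with the robot touching nothing.
It also fails if it takes over 42 s, if anything falls off the work surface, if the arm or the gripper's body presses on something with over 40 N, if the wrist force passes 120 N, or if a joint passes its speed limit or range.

### The arm

A 6-joint arm with a two-finger parallel gripper is mounted at the origin on a cart in front of the work surface, level with it; the furniture and walls round the work are solid. World frame = base frame: x ahead of the robot, y to its left, z up, the work surface at z = 0. Lengths are in m, angles in rad, forces in N, time in s.
With the tool pointing down it reaches from about 0.35 to 0.925 m from the base axis. Payload 6.4 kg.
Tool frame: the origin (TCP) lies at the very end of the fingers, on their centre line; the grasp point (between the pads) lies 19 mm behind it (r.tcp_to_grasp is the z of the grasp point in the tool frame, in m); z points along the fingers, y is the line along which they close (so a half turn about z gives the same grasp; the last joint's range is limited). The gripper opens to 94 mm and grips with 3 to 60 N. Pads are 16 mm wide; open, the fingers measure 119 mm over their backs; the gripper's body (75 mm by 177 mm) begins 78 mm behind the grasp point.
Start: joints at [1.104, 0.245, 1.558, -0, 1.339, -0.174], TCP at [0.188, 0.622, 0.205] pointing down, gripper open.
Joint ranges: [-3.13, 3.13], [-1.02, 2.26], [0.13, 2.54], [-0.95, 4.09], [0.21, 2.88], [-2.74, 2.74]. Speed limits (rad/s): [2.57, 2.57, 3.14, 3.14, 3.14, 3.14].

### API

Orientations are given as a unit quaternion [w, x, y, z].
In Python, from cell import r gives the robot as it stands.
- The arm moves only by the tool servo_tool, never from a script. Its argument "plan" is a list of rows, each a list of 7 numbers: the opening, from -1 (shut) to 1 (fully open), so that 0 is half open, then the shift along the tool's x, y, z scaled (see below), then the turn, a rotation vector about the tool's x, y, z scaled (see below). In form: [[claw, x, y, z, wx, wy, wz], ...]. A call has 1 to 20 rows; each row shifts and turns the commanded pose from where the row before left it, along the tool's axes as they then stand; what a row does not reach is not made up. The controller multiplies each number of a shift by 0.4 m and each number of a turn by pi/2 rad. A row lasts 1/8 s, in which the tool goes at most 62.5 mm and 10.7 degrees, less where a joint would pass 70% of its speed; a pose out of reach is approached as far as the arm can. A call with a number of a shift or a turn outside -1 to 1 is refused whole. A call with a gripper value outside its range is refused whole. The fingers move at their own pace and stop on an object; "force" is the grip in N (left out, the last holds). Time passes only in rows, so rows that do not move let the fingers close. It gives the time, the measured TCP pose, the force, the opening and the grip force at its end, in the units of the state.
- r.get_obs(): the state, without advancing time (a new reading comes with each control period).
- r.camera(name): name is "scene" or "top" or "wrist"; returns (picture, depth): 384x512x3 uint8, red, green, blue; 384x512 float32, m along the optical axis (not along the pixel's ray), 0 where there is no reading.
- r.calibration(name): a dict with "intrinsics" (3x3 intrinsics, pixels), "k1" (the pictures are not rectified: a ray, as slopes to the right and down, at radius r is drawn at 1 + k1 r^2 times it, then the intrinsics apply), "cam_to_world" (4x4, takes a point from camera to world coordinates). Camera axes: x right, y up, looking along -z (the intrinsics and any distortion apply to the point x, -y, -z); pixel columns grow to the right and rows downward; lengths in m; the calibration is good to about 2 mm. A picture is of the moment at which its call begins: read the wrist's pose just before it. calibration takes no time and is no camera call; for the wrist camera it gives the pose at the moment of the call.
- r.close_job(): hands the job in; it is judged then, once.
The state is a dict: "t": time; "qpos": joint angles; "qvel": joint speeds; "tau": joint torques, N m; "tcp_pos": TCP position; "ee_rot": TCP orientation; "force": force on the tool from outside, world axes, zero at the start; "wrist_torque": the same for the moment, N m; "gripper_width": finger opening in m; "grasp_force": force on a finger pad.
Only numpy, scipy, OpenCV 4.12 (cv2) and the standard library are available. Lean on these libraries where they do the work, as an engineer would, in place of code of your own. Each camera call takes 0.05 s, during which the arm holds its last target. There are 200 camera calls.

## Working session

There is one attempt and no reset: what is moved stays moved. The work goes in short steps, Python scripts to look and compute and a tool call to move; the robot and the scene stay as the last step left them, time stands still between calls to the robot, and variables do not carry over. Pictures are saved under pics/ and viewed, at most 10 in all, crops included, and the job is handed in when it is done.

Besides the shell and the picture viewer there is one more tool, called after "Request:" as a command line: name --pt "numbers of a row" for each row, then --argument value for the rest. servo_tool: Moves the arm, as the interface text tells. Shifts and turns lie within -1 to 1; 1 stands for 0.4 m of shift or pi/2 rad of turn. Its arguments: {"type":"object","properties":{"plan":{"type":"array","items":{"type":"array","items":{"type":"number","minimum":-1,"maximum":1}}},"force":{"type":"number"}},"required":["plan"]}

```bash
mkdir -p pics; ls
python3 - <<'E'
from cell import r
import cv2,numpy as np
o=r.get_obs();print(o)
for n in("top","scene"):
    p,d=r.camera(n);cv2.imwrite(f"pics/{n}0.png",p[:,:,::-1]);np.savez(f"pics/{n}0.npz",p=p,d=d)
    print(n,r.calibration(n))
E
```

```text
pics
{'t': 0.0, 'qpos': array([ 1.10389217e+00,  2.45805217e-01,  1.55898183e+00, -1.70148340e-05,
        1.33867989e+00, -1.74120423e-01]), 'qvel': array([-6.31206696e-04,  3.29767134e-04,  3.94443960e-05, -5.53078670e-04,
       -4.25137375e-04,  1.96747673e-03]), 'tau': array([ 2.55546569e-03, -4.15825152e+01, -3.14605236e+01,  6.86089718e-02,
        3.30712076e-02, -1.40388502e-04]), 'tcp_pos': array([0.18734577, 0.62180378, 0.20436832]), 'ee_rot': array([-2.87394420e-04,  1.45867542e-01,  9.89303685e-01, -8.92028368e-04]), 'force': array([ 0.22229156, -0.24910495, -0.32871178]), 'wrist_torque': array([-0.01882959, -0.02511862,  0.03559475]), 'grasp_force': 0.0, 'gripper_width': 0.09397366152045669}
top {'intrinsics': array([[390.85547365,   0.        , 265.5028011 ],
       [  0.        , 390.85547365, 187.19232677],
       [  0.        ,   0.        ,   1.        ]]), 'k1': -0.06081588433507156, 'cam_to_world': array([[-0.00127297,  0.9848746 , -0.17326398,  0.36685338],
       [-0.99978764,  0.00231029,  0.02047774,  0.01923505],
       [ 0.0205683 ,  0.17325326,  0.98466251,  1.22353698],
       [ 0.        ,  0.        ,  0.        ,  1.        ]])}
scene {'intrinsics': array([[445.89202973,   0.        , 252.51938294],
       [  0.        , 445.89202973, 184.59084532],
       [  0.        ,   0.        ,   1.        ]]), 'k1': -0.019764569041042998, 'cam_to_world': array([[ 0.49455404,  0.55253042, -0.67091462, -0.38358127],
       [-0.86914391,  0.31237691, -0.38341822, -0.52695363],
       [-0.002272  ,  0.77274239,  0.63471572,  0.94412929],
       [ 0.        ,  0.        ,  0.        ,  1.        ]])}
```

Run:
```python
import cv2
p=cv2.imread("pics/top0.png");cv2.imwrite("pics/t1.png",cv2.resize(p,(800,600),interpolation=cv2.INTER_CUBIC))
```

```text
(no output)
```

View pics/t1.png

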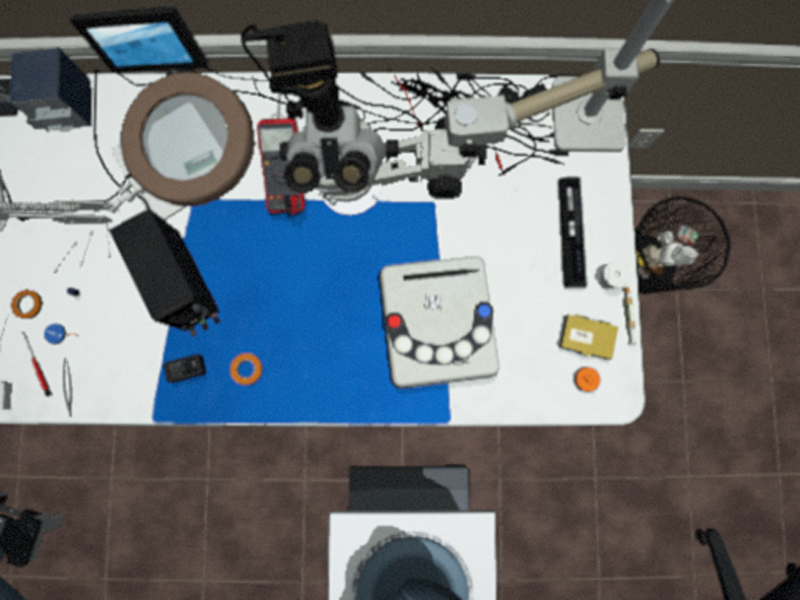

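The top view shows the box at around (440,322) in the 800x600 picture. The red plug is on the left at (394,321) and the blue on the right at (484,311). The strip bows towards the robot, so the order is e, d, c, b, a. I'll enlarge this area.

Run:
```python
import cv2
p=cv2.imread("pics/top0.png")[185:245,240:325];cv2.imwrite("pics/t2.png",cv2.resize(p,None,fx=9,fy=9,interpolation=cv2.INTER_CUBIC))
```

```text
(no output)
```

View pics/t2.png

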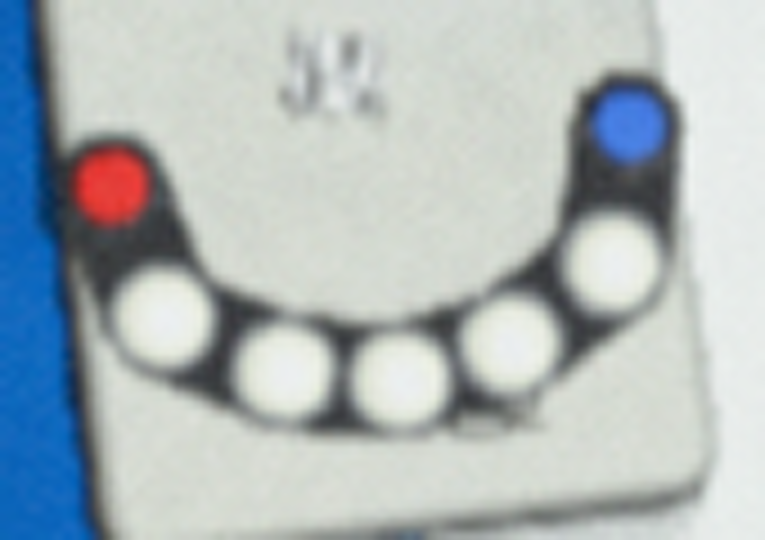

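```bash
cat > h.py <<'E'
import numpy as np,cv2
def ray(cal,uv):
    n=cv2.undistortPoints(np.array(uv,float).reshape(-1,1,2),cal["intrinsics"],np.array([cal["k1"],0,0,0.])).reshape(-1,2)
    return np.c_[n[:,0],-n[:,1],-np.ones(len(n))]
def onplane(cal,uv,z):
    T=cal["cam_to_world"];w=ray(cal,uv)@T[:3,:3].T;o=T[:3,3]
    return o+w*((z-o[2])/w[:,2])[:,None]
def deppt(cal,uv,d):
    T=cal["cam_to_world"];return (ray(cal,uv)*np.asarray(d)[:,None])@T[:3,:3].T+T[:3,3]
R=np.array([[-40,76],[-62.5,38],[-70,0],[-62.5,-38],[-40,-76]])/1000  # e d c b a
def fit(W):
    A=R-R.mean(0);B=W[:,:2]-W[:,:2].mean(0);U,S,V=np.linalg.svd(A.T@B);M=V.T@U.T
    t=W[:,:2].mean(0)-M@R.mean(0);return M,t,np.degrees(np.arctan2(M[1,0],M[0,0])),(R@M.T+t)
E
python3 - <<'E'
from cell import r
from h import *
c=r.calibration("top");D=np.load("pics/top0.npz")["d"]
uv=(np.array([[163,318],[284,370],[401,378],[511,344],[611,265]])-4)/9+[240,185]
d=[np.median(D[int(v)-1:int(v)+3,int(u)-1:int(u)+3]) for u,v in uv]
print(deppt(c,uv,d)[:,2])
W=onplane(c,uv,.056);M,t,a,P=fit(W);print(t,a);print(P.round(4));print((W[:,:2]-P).round(4))
lid=[(276,190+i) for i in range(14)];print(np.median(deppt(c,np.array(lid),[D[y,x] for x,y in lid])[:,2]))
mat=[(230,180+i) for i in range(14)];print(np.median(deppt(c,np.array(mat),[D[y,x] for x,y in mat])[:,2]))
E
```

```text
[0.0566435  0.05493373 0.05482387 0.05513166 0.05530069]
[ 0.52199565 -0.05187461] 6.792770943672979
[[ 0.4733  0.0189]
 [ 0.4554 -0.0215]
 [ 0.4525 -0.0602]
 [ 0.4644 -0.097 ]
 [ 0.4913 -0.1321]]
[[-0.0003 -0.0003]
 [ 0.0003 -0.0001]
 [ 0.0006 -0.0003]
 [-0.0001 -0.0002]
 [-0.0005  0.001 ]]
0.054711375325732226
1.1205779059997312e-05
```

Request:
servo_tool --pt "-1 -0.093 -0.118 0 0 0 0" --pt "-1 -0.093 -0.118 0 0 0 0" --pt "-1 -0.093 -0.118 0 0 0 0" --pt "-1 -0.093 -0.118 0 0 0 0" --pt "-1 -0.093 -0.118 0 0 0 0" --pt "-1 -0.093 -0.118 0 0 0 0" --pt "-1 -0.093 -0.118 0 0 0 0" --pt "-1 -0.093 -0.118 0 0 0 0" --pt "-1 -0.093 -0.118 0 0 0 0" --pt "-1 -0.093 -0.118 0 0 0 0" --pt "-1 -0.093 -0.118 0 0 0 0" --pt "-1 -0.093 -0.118 0 0 0 0" --pt "-1 0 0 0 0 0 0.1" --force 10

```text
t: 1.72
tcp_pos: [0.4521, -0.0521, 0.2052]
ee_rot: [-0.0, 0.228, 0.974, -0.0]
force: [-1.4, 0.1, -0.5]
gripper_width: 0.0009
grasp_force: 0.0
```

Request:
servo_tool --pt "-1 0 0 0 0 0 0.11" --pt "-1 0 0 0 0 0 0.11" --pt "-1 0 0 0 0 0 0.11" --pt "-1 0 0 0 0 0 0.11" --pt "-1 0 0 0 0 0 0.11" --pt "-1 0 0 0 0 0 0.11" --pt "-1 0 0 0 0 0 0.11" --pt "-1 0 0 0 0 0 0" --pt "-1 0 0 0 0 0 0"

```text
t: 2.85
tcp_pos: [0.4514, -0.0487, 0.2053]
ee_rot: [-0.0, 0.737, 0.676, -0.0]
force: [-0.2, 0.9, 1.0]
gripper_width: 0.0006
grasp_force: 0.0
```

Run:
```python
from cell import r
import cv2,numpy as np
from scipy.spatial.transform import Rotation as Ro
o=r.get_obs();c=r.calibration("wrist");p,d=r.camera("wrist")
np.savez("pics/w0.npz",p=p,d=d,**c);cv2.imwrite("pics/w0.png",cv2.resize(p[:,:,::-1],(800,600)))
print(o["t"],o["qpos"],o["tcp_pos"],o["force"],o["gripper_width"]);print(Ro.from_quat(o["ee_rot"][[1,2,3,0]]).as_matrix().round(4));print(c)
```

```text
2.85 [-3.58206044e-01 -2.35544426e-01  2.04059778e+00  1.82187882e-06
  1.33691861e+00 -2.71997578e-01] [ 0.45138252 -0.04874586  0.20525132] [-0.20842248  0.86712569  1.03303913] 0.0006414903825560965
[[ 8.610e-02  9.963e-01 -4.000e-04]
 [ 9.963e-01 -8.610e-02  1.000e-04]
 [ 1.000e-04 -4.000e-04 -1.000e+00]]
{'intrinsics': array([[271.61991784,   0.        , 254.6830677 ],
       [  0.        , 271.61991784, 190.86244871],
       [  0.        ,   0.        ,   1.        ]]), 'k1': -0.058722852419018354, 'cam_to_world': array([[ 9.96271722e-01,  8.26368676e-02,  2.47750599e-02,
         4.58928455e-01],
       [-8.62706025e-02,  9.54957771e-01,  2.83924355e-01,
         3.52967218e-02],
       [-1.96516732e-04, -2.85003165e-01,  9.58526555e-01,
         3.84793464e-01],
       [ 0.00000000e+00,  0.00000000e+00,  0.00000000e+00,
         1.00000000e+00]])}
```

View pics/w0.png

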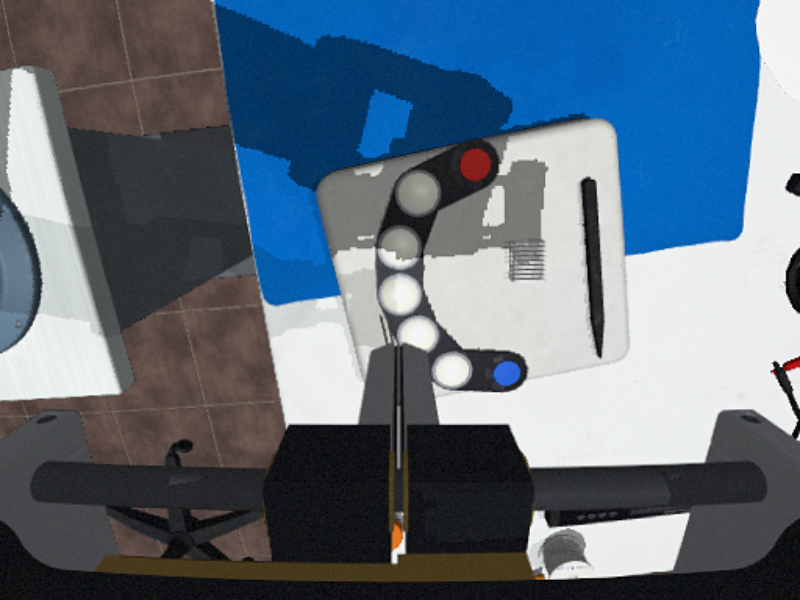

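The wrist picture shows the rivets e to a at (417,193), (400,247), (401,294), (418,333) and (452,370) in the 800x600 view. Red is at (475,164) and blue at (507,373). The fingers are closed.

Run:
```python
from h import *
f=np.load("pics/w0.npz");c={k:f[k] for k in("intrinsics","k1","cam_to_world")};c["k1"]=float(c["k1"]);D=f["d"]
uv=np.array([[417,193],[400,247],[401,294],[418,333],[452,370],[475,164],[507,373]])*.64-.2
d=[np.median(D[int(v)-1:int(v)+3,int(u)-1:int(u)+3]) for u,v in uv]
print(deppt(c,uv,d).round(4))
lid=np.array([[480,240],[460,300],[540,310],[560,180]])*.64
print("lid",deppt(c,lid,[D[int(v)][int(u)] for u,v in lid]).round(4))
st=np.array([[447,178],[409,221],[400,271],[479,372]])*.64
print("strip",deppt(c,st,[D[int(v)][int(u)] for u,v in st]).round(4))
W=onplane(c,uv,.0565);M,t,a,P=fit(W[:5]);print(t,a);print(P.round(4));print((W[:5,:2]-P).round(4));print(W[5:])
```

```text
[[ 0.4716  0.0196  0.0576]
 [ 0.4554 -0.0202  0.0573]
 [ 0.453  -0.0583  0.0568]
 [ 0.4641 -0.0928  0.057 ]
 [ 0.4906 -0.129   0.0568]
 [ 0.5167  0.037   0.0537]
 [ 0.5381 -0.1375  0.0542]]
lid [[ 0.5197 -0.0219  0.0477]
 [ 0.5012 -0.0699  0.0497]
 [ 0.568  -0.0847  0.0489]
 [ 0.5831  0.0199  0.0489]]
strip [[ 0.4955  0.0283  0.0525]
 [ 0.4643 -0.0017  0.0515]
 [ 0.4539 -0.0406  0.0525]
 [ 0.5145 -0.1357  0.0521]]
[ 0.52153738 -0.04944123] 7.114800190007016
[[ 0.4724  0.021 ]
 [ 0.4548 -0.0195]
 [ 0.4521 -0.0581]
 [ 0.4642 -0.0949]
 [ 0.4913 -0.1298]]
[[-0.0007 -0.0015]
 [ 0.0006 -0.0008]
 [ 0.0009 -0.0002]
 [-0.0001  0.0019]
 [-0.0007  0.0006]]
[[ 0.51623704  0.03701483  0.0565    ]
 [ 0.53750159 -0.13627199  0.0565    ]]
```

Request:
servo_tool --pt "-1 0 0 0 0 0 0.118" --pt "-1 0 0 0 0 0 0.118" --pt "-1 0 0 0 0 0 0.118" --pt "-1 0 0 0 0 0 0.118" --pt "-1 0 0 0 0 0 0.118" --pt "-1 0 0 0 0 0 0.118" --pt "-1 0.088 -0.07 0 0 0 0" --pt "-1 0.088 -0.07 0 0 0 0" --pt "-1 0 0 0.1 0 0 0" --pt "-1 0 0 0.1 0 0 0" --pt "-1 0 0 0.1 0 0 0" --pt "-1 0 0 0.05 0 0 0" --pt "-1 0 0 0 0 0 0" --pt "-1 0 0 0 0 0 0"

```text
t: 4.65
tcp_pos: [0.4977, 0.0287, 0.0665]
ee_rot: [0.0, 0.983, 0.184, 0.001]
force: [-0.6, -0.7, 0.5]
gripper_width: 0.0006
grasp_force: 0.0
```

Run:
```python
from cell import r
import cv2,numpy as np
from scipy.spatial.transform import Rotation as Ro
o=r.get_obs();p,d=r.camera("wrist")
cv2.imwrite("pics/w1.png",cv2.resize(p[120:330,100:380,::-1],(800,600),interpolation=cv2.INTER_CUBIC))
print(o["t"],o["qpos"].round(3),o["tcp_pos"],o["force"]);print(Ro.from_quat(o["ee_rot"][[1,2,3,0]]).as_matrix().round(4))
```

```text
4.65 [-0.17   0.069  2.035 -0.     1.037  1.03 ] [0.49774479 0.02872826 0.06650138] [-0.62513567 -0.72264857  0.49383216]
[[ 9.321e-01  3.622e-01  1.600e-03]
 [ 3.622e-01 -9.321e-01 -3.000e-04]
 [ 1.400e-03  9.000e-04 -1.000e+00]]
```

View pics/w1.png

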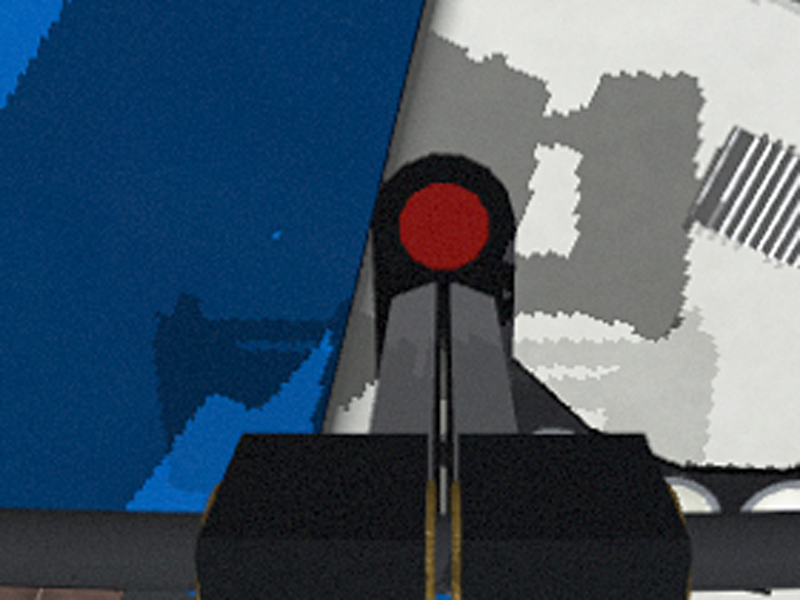

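The fingertips are centred on the strip, just clear of the red disc at (444,226). I'll shift them 1.5 mm towards rivet e, lower them and feel for the strip.

Request:
servo_tool --pt "-1 -0.004 0 0.015 0 0 0" --pt "-1 0 0 0.014 0 0 0" --pt "-1 0 0 0 0 0 0" --pt "-1 0 0 0 0 0 0"

```text
t: 5.2
tcp_pos: [0.4954, 0.0283, 0.0539]
ee_rot: [-0.0, 0.983, 0.184, -0.0]
force: [0.6, 0.4, -0.2]
gripper_width: 0.0008
grasp_force: 0.0
```

Request:
servo_tool --pt "-1 0 0 0.002 0 0 0" --pt "-1 0 0 0 0 0 0"

```text
t: 5.45
tcp_pos: [0.4955, 0.0283, 0.0531]
ee_rot: [0.0, 0.983, 0.184, 0.0]
force: [-0.3, -0.1, 0.5]
gripper_width: 0.0006
grasp_force: 0.0
```

Request:
servo_tool --pt "-1 0 0 0.001 0 0 0" --pt "-1 0 0 0 0 0 0"

```text
t: 5.7
tcp_pos: [0.4954, 0.0283, 0.0526]
ee_rot: [-0.0, 0.983, 0.184, -0.0]
force: [0.9, 0.2, 0.4]
gripper_width: 0.0005
grasp_force: 0.0
```

Request:
servo_tool --pt "-1 0 0 0.001 0 0 0" --pt "-1 0 0 0 0 0 0"

```text
t: 5.95
tcp_pos: [0.4955, 0.0283, 0.0523]
ee_rot: [0.0, 0.983, 0.184, 0.0]
force: [-0.2, 0.3, 0.7]
gripper_width: 0.0003
grasp_force: 0.1
```

Request:
servo_tool --pt "-1 0 0 0.001 0 0 0" --pt "-1 0 0 0 0 0 0"

```text
t: 6.2
tcp_pos: [0.4955, 0.0283, 0.0522]
ee_rot: [0.0, 0.983, 0.184, -0.0]
force: [-2.0, -0.0, 5.6]
gripper_width: 0.0005
grasp_force: 2.6
```

Contact comes at z of about 0.0522 with 5.6 N. I'll work out the sweep rows at 0.4 mm above the strip.

Run:
```python
import numpy as np
from scipy.interpolate import CubicSpline
P=np.array([[.4955,.0283],[.4729,.0199],[.4551,-.0205],[.4523,-.0591],[.4643,-.0960],[.4913,-.1310],[.4968,-.1325]])
s=np.r_[0,np.cumsum(np.linalg.norm(np.diff(P,axis=0),axis=1))]
cs=CubicSpline(s,P);L=s[-1];N=40
yk=np.radians([21.2,45,76,97,116,140,145]);ys=CubicSpline(s,yk)
p=P[0].copy();y=yk[0];rows=[]
for i in range(1,N+1):
    u=L*i/N;d=cs(u)-p;ex=np.array([np.cos(y),np.sin(y)]);ey=np.array([np.sin(y),-np.cos(y)])
    a,b=round(d@ex/.4,3),round(d@ey/.4,3);w=round((y-float(ys(u)))/(np.pi/2),3)
    p=p+.4*(a*ex+b*ey);y-=w*np.pi/2
    rows.append([-1,a,b,0,0,0,w]);
    if i%8==0 : print(i,p.round(4),np.degrees(y).round(1))
for k in (0,20):print([[float(v) if v!=-1 else -1 for v in q] for q in rows[k:k+20]])
print(s)
```

```text
8 [0.4645 0.0084] 57.0
16 [ 0.4533 -0.0308] 81.7
24 [ 0.4542 -0.0689] 102.4
32 [ 0.4693 -0.1064] 120.6
40 [ 0.4969 -0.1326] 145.0
[[-1, -0.014, -0.004, 0.0, 0.0, 0.0, -0.06], [-1, -0.012, -0.003, 0.0, 0.0, 0.0, -0.056], [-1, -0.012, -0.002, 0.0, 0.0, 0.0, -0.053], [-1, -0.012, -0.002, 0.0, 0.0, 0.0, -0.051], [-1, -0.011, 0.0, 0.0, 0.0, 0.0, -0.048], [-1, -0.012, 0.0, 0.0, 0.0, 0.0, -0.045], [-1, -0.012, 0.001, 0.0, 0.0, 0.0, -0.043], [-1, -0.011, 0.002, 0.0, 0.0, 0.0, -0.042], [-1, -0.013, 0.001, 0.0, 0.0, 0.0, -0.039], [-1, -0.012, 0.002, 0.0, 0.0, 0.0, -0.037], [-1, -0.013, 0.002, 0.0, 0.0, 0.0, -0.036], [-1, -0.013, 0.001, 0.0, 0.0, 0.0, -0.035], [-1, -0.013, 0.002, 0.0, 0.0, 0.0, -0.033], [-1, -0.012, 0.001, 0.0, 0.0, 0.0, -0.032], [-1, -0.013, 0.001, 0.0, 0.0, 0.0, -0.032], [-1, -0.013, -0.0, 0.0, 0.0, 0.0, -0.03], [-1, -0.012, 0.0, 0.0, 0.0, 0.0, -0.031], [-1, -0.013, -0.0, 0.0, 0.0, 0.0, -0.029], [-1, -0.012, -0.0, 0.0, 0.0, 0.0, -0.029], [-1, -0.012, -0.0, 0.0, 0.0, 0.0, -0.029]]
[[-1, -0.012, -0.0, 0.0, 0.0, 0.0, -0.028], [-1, -0.012, 0.0, 0.0, 0.0, 0.0, -0.028], [-1, -0.011
[... 153 characters left out ...]
 -0.027], [-1, -0.013, 0.0, 0.0, 0.0, 0.0, -0.027], [-1, -0.012, 0.001, 0.0, 0.0, 0.0, -0.026], [-1, -0.013, -0.0, 0.0, 0.0, 0.0, -0.025], [-1, -0.013, -0.0, 0.0, 0.0, 0.0, -0.024], [-1, -0.013, -0.001, 0.0, 0.0, 0.0, -0.024], [-1, -0.013, -0.0, 0.0, 0.0, 0.0, -0.023], [-1, -0.013, -0.001, 0.0, 0.0, 0.0, -0.025], [-1, -0.013, -0.001, 0.0, 0.0, 0.0, -0.025], [-1, -0.013, 0.0, 0.0, 0.0, 0.0, -0.028], [-1, -0.012, 0.001, 0.0, 0.0, 0.0, -0.03], [-1, -0.012, 0.002, 0.0, 0.0, 0.0, -0.034], [-1, -0.011, 0.002, 0.0, 0.0, 0.0, -0.038], [-1, -0.012, 0.004, 0.0, 0.0, 0.0, -0.042], [-1, -0.011, 0.005, 0.0, 0.0, 0.0, -0.049]]
[0.         0.02411058 0.06825806 0.10695948 0.14576167 0.18996574
 0.19566662]
```

Request:
servo_tool --pt "-1 0 0 -0.002 0 0 0" --pt "-1 -0.014 -0.004 0 0 0 -0.06" --pt "-1 -0.012 -0.003 0 0 0 -0.056" --pt "-1 -0.012 -0.002 0 0 0 -0.053" --pt "-1 -0.012 -0.002 0 0 0 -0.051" --pt "-1 -0.011 0 0 0 0 -0.048" --pt "-1 0 0 0 0 0 0"

```text
t: 7.08
tcp_pos: [0.473, 0.0195, 0.0529]
ee_rot: [0.0, 0.923, 0.385, 0.0]
force: [0.5, -1.1, 1.8]
gripper_width: 0.0002
grasp_force: 1.2
```

Request:
servo_tool --pt "-1 -0.012 0 0.0005 0 0 -0.045" --pt "-1 -0.012 0.001 0 0 0 -0.043" --pt "-1 -0.011 0.002 0 0 0 -0.042" --pt "-1 -0.013 0.001 0 0 0 -0.039" --pt "-1 -0.012 0.002 0 0 0 -0.037" --pt "-1 -0.013 0.002 0 0 0 -0.036" --pt "-1 -0.013 0.001 0 0 0 -0.035" --pt "-1 -0.013 0.002 0 0 0 -0.033" --pt "-1 -0.012 0.001 0 0 0 -0.032" --pt "-1 0 0 0 0 0 0"

```text
t: 8.32
tcp_pos: [0.4552, -0.0208, 0.0525]
ee_rot: [0.0, 0.788, 0.616, -0.0]
force: [0.2, -0.7, 1.2]
gripper_width: 0.0
grasp_force: 1.1
```

Request:
servo_tool --pt "-1 -0.013 0.001 0 0 0 -0.032" --pt "-1 -0.013 0 0 0 0 -0.03" --pt "-1 -0.012 0 0 0 0 -0.031" --pt "-1 -0.013 0 0 0 0 -0.029" --pt "-1 -0.012 0 0 0 0 -0.029" --pt "-1 -0.012 0 0 0 0 -0.029" --pt "-1 -0.012 0 0 0 0 -0.028" --pt "-1 -0.012 0 0 0 0 -0.028" --pt "-1 0 0 0 0 0 0"

```text
t: 9.45
tcp_pos: [0.4524, -0.06, 0.0524]
ee_rot: [0.0, 0.661, 0.75, -0.0]
force: [0.2, -0.4, 1.7]
gripper_width: -0.0
grasp_force: 0.8
```

Request:
servo_tool --pt "-1 -0.011 0 0 0 0 -0.028" --pt "-1 -0.012 0.001 0 0 0 -0.028" --pt "-1 -0.012 0.001 0 0 0 -0.027" --pt "-1 -0.012 0.001 0 0 0 -0.027" --pt "-1 -0.013 0 0 0 0 -0.027" --pt "-1 -0.012 0.001 0 0 0 -0.026" --pt "-1 -0.013 0 0 0 0 -0.025" --pt "-1 -0.013 0 0 0 0 -0.024" --pt "-1 0 0 0 0 0 0"

```text
t: 10.58
tcp_pos: [0.4649, -0.097, 0.0524]
ee_rot: [0.0, 0.527, 0.85, -0.0]
force: [0.4, 0.4, 1.0]
gripper_width: 0.0004
grasp_force: 0.6
```

Request:
servo_tool --pt "-1 -0.013 -0.001 0 0 0 -0.024" --pt "-1 -0.013 0 0 0 0 -0.023" --pt "-1 -0.013 -0.001 0 0 0 -0.025" --pt "-1 -0.013 -0.001 0 0 0 -0.025" --pt "-1 -0.013 0 0 0 0 -0.028" --pt "-1 -0.012 0.001 0 0 0 -0.03" --pt "-1 -0.012 0.002 0 0 0 -0.034" --pt "-1 -0.011 0.002 0 0 0 -0.038" --pt "-1 -0.012 0.004 0 0 0 -0.042" --pt "-1 -0.011 0.005 0 0 0 -0.049" --pt "-1 0 0 0 0 0 0"

```text
t: 11.95
tcp_pos: [0.497, -0.1324, 0.0523]
ee_rot: [0.0, 0.301, 0.954, -0.0]
force: [-0.3, -0.5, 0.8]
gripper_width: 0.0006
grasp_force: 0.4
```

Request:
servo_tool --pt "-1 0 0 -0.03 0 0 0" --pt "-1 0 0 -0.1 0 0 0" --pt "-1 0 0 -0.13 0 0 0" --pt "-1 0 0 -0.13 0 0 0" --pt "-1 0.092 0.088 0 0 0 0" --pt "-1 0.092 0.088 0 0 0 0" --pt "-1 0.092 0.088 0 0 0 0" --pt "-1 0.092 0.088 0 0 0 0" --pt "-1 0.092 0.088 0 0 0 0" --pt "-1 0.092 0.088 0 0 0 0" --pt "-1 0.092 0.088 0 0 0 0" --pt "-1 0 0 0 0 0 0" --pt "-1 0 0 0 0 0 0"

```text
t: 13.58
tcp_pos: [0.4268, 0.2167, 0.2087]
ee_rot: [0.0, 0.301, 0.954, -0.0]
force: [0.1, -0.1, -0.7]
gripper_width: 0.0004
grasp_force: 0.0
```

Run:
```python
from cell import r
from h import *
o=r.get_obs();print(o["t"],o["tcp_pos"],o["force"])
c=r.calibration("top");P=[];D=[]
for i in range(12):
    p,d=r.camera("top");P.append(p);D.append(d)
D=np.median(D,0);D0=np.load("pics/top0.npz")["d"]
uv=(np.array([[163,318],[284,370],[401,378],[511,344],[611,265],[112,187],[631,124]])-4)/9+[240,185]
for X in (D0,D):
    d=[np.mean(X[int(round(v))-1:int(round(v))+2,int(round(u))-1:int(round(u))+2]) for u,v in uv];print(deppt(c,uv,d)[:,2].round(4))
a=np.mean(P,0)[160:252,235:330,::-1].astype(np.uint8)
b=np.load("pics/top0.npz")["p"][160:252,235:330,::-1]
cv2.imwrite("pics/end.png",cv2.resize(np.hstack([b,a]),None,fx=4.2,fy=4.2,interpolation=cv2.INTER_CUBIC))
```

```text
13.575 [0.4267778  0.21665165 0.20871206] [ 0.08946968 -0.10168631 -0.66061727]
[0.057  0.0547 0.0568 0.0552 0.0547 0.0529 0.0516]
[0.052  0.0519 0.052  0.0517 0.0516 0.053  0.0534]
```

View pics/end.png

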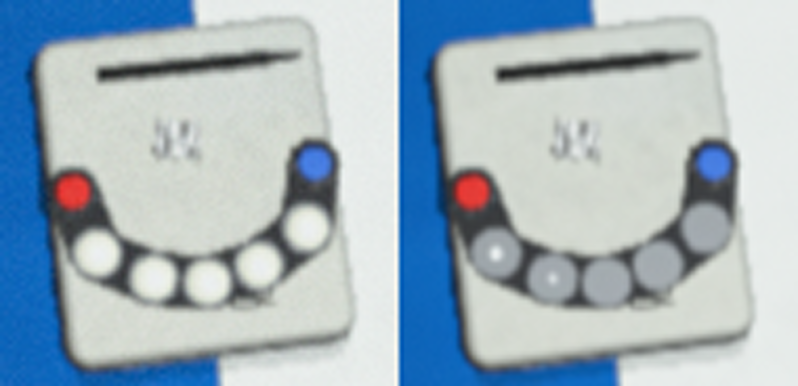

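The before and after crops show all five rivets down: their tops read about 0.052, level with the strip. Only tiny dome tips still show, at e (495,254) and d (552,278). The spudger and heatsink have not moved, and the arm is clear of the box.

```bash
python3 -c "
from cell import r
print(r.close_job())"
```

```text
the job is handed in; nothing more can be done
None
```

I pushed all five rivets flush in the order e, d, c, b, a (red end to blue end), with readings of at most about 6 N; the spudger and heatsink stayed put, the arm finished clear of the box, and the job is handed in.

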